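Weigh a part-used solder reel on the spring balance

ROBOT

A 6-joint arm with a two-finger parallel gripper is mounted at the origin on the work surface; the furniture and walls round the work are solid. World frame = base frame: x ahead of the robot, y to its left, z up, the work surface at z = 0. Lengths are in m, angles in rad, forces in N, time in s.
With the tool pointing down it reaches from about 0.25 to 0.775 m from the base axis. Payload 4 kg.
Tool frame: the origin (TCP) lies at the very end of the fingers, on their centre line; the grasp point (between the pads) lies 19 mm behind it; z points along the fingers, y is the line along which they close (so a half turn about z gives the same grasp; the last joint's range is limited). The gripper opens to 94 mm and grips with 3 to 60 N. Pads are 16 mm wide; open, the fingers measure 119 mm over their backs; the gripper's body (75 mm by 177 mm) begins 78 mm behind the grasp point.
Start: joints at [-1.396, 0.087, 1.371, -0, 1.684, -0.103], TCP at [0.151, -0.529, 0.206] pointing down, gripper open.
Joint ranges: [-3.1, 3.1], [-0.76, 2.03], [0.27, 2.55], [-1.08, 4.22], [0.17, 2.65], [-2.57, 2.57]. Speed limits (rad/s): [2.79, 2.79, 3.14, 3.14, 3.14, 3.14].

INTERFACE

Orientations are given as [roll, pitch, yaw] about the fixed x, y, z axes, in that order (R = Rz(yaw) Ry(pitch) Rx(roll)).
In Python, from bench import robot, vision gives the robot as it stands.
- The arm moves only by the shell command python3 -m crank 'ROWS'. ROWS is JSON, a list of rows, each a list of 3 entries, a list of its own where there are three numbers: the closure, from 0 (fully open) to 1 (shut), then the shift along the tool's x, y, z in m, then the turn, a rotation vector about the tool's x, y, z in degrees. A call has 1 to 8 rows; each row shifts and turns the commanded pose from where the row before left it, along the tool's axes as they then stand; what a row does not reach is not made up. A row lasts 1/10 s, in which the tool goes at most 50 mm and 8.59 degrees, less where a joint would pass 70% of its speed; a pose out of reach is approached as far as the arm can. A call with a gripper value outside its range is refused whole. The fingers move at their own pace and stop on an object; the grip force is fixed at half the most. Time passes only in rows, so rows that do not move let the fingers close. It gives the time, the measured TCP pose, the force, the opening and the grip force at its end, in the units of the state.
- robot.get_obs(): the state, without advancing time (a new reading comes with each control period).
- vision.snapshot(name): name is "scene" or "side" or "wrist"; returns a dict with "color" (480x640x3 uint8, red, green, blue), "z_map" (480x640 float32, m along the optical axis (not along the pixel's ray), 0 where there is no reading), "fx", "fy", "cx", "cy" (pixels), "dist" ([k1, k2, p1, p2, k3] as OpenCV has them; the pictures are not rectified), "R" (3x3) and "t" (3): a world point X has camera coordinates R X + t. Camera axes: x right, y down, z forward; pixel columns grow to the right and rows downward; lengths in m; the calibration is good to about 2 mm. A picture is of the moment at which its call begins.
- robot.close_job(): hands the job in; it is judged then, once.
The state is a dict: "time": time; "joint_positions": joint angles; "qvel": joint speeds; "joint_torque": joint torques, N m; "tool_pos": TCP position; "ee_rot": TCP orientation; "wrist_force": force on the tool from outside, world axes, zero at the start; "wrist_torque": the same for the moment, N m; "width": finger opening in m; "finger_force": force on a finger pad.
Only numpy, scipy, OpenCV 4.12 (cv2) and the standard library are available. Lean on these libraries where they do the work, as an engineer would, in place of code of your own. Each camera call takes 0.05 s, during which the arm holds its last target. There are 200 camera calls.

TASK

Weigh the part-used reel of solder: hang it by the eye of its steel hanger on the sprung hook of the balance, lowering it slowly and gently and letting go only when the hook carries its whole weight, so that the hook neither jerks nor runs down to its stop. Once the hook has settled, slide the index on the edge of the scale level with the pointer to mark the reading. Leave the reel hanging still and do not disturb the other two spools.

Things in the scene. Friction and masses are not known exactly. Their poses are not given: they have to be found in the camera images.
- balance: Fixed bench spring balance: grey foot 175 x 160 mm, 17 mm high; square aluminium column 34 mm wide, 259 mm tall. Origin: under the column's axis on the bench, z up. The hook reaches out from the column to the balance's -x; the white graduated scale plate and the index are on its -y side. Hook, pointer and index run vertically.
- carriage (a joint): Height of the sprung hook with its pointer: 0 unloaded (against its upper stop), grows downward in m; bottom stop at 0.080. Spring rate 100 N/m (1 N per 10 mm, hardly any preload), lightly damped: it bobs for about a second after a change of load. A delicate movement: it must never run faster than about 80 mm/s, up or down.
- hook_seat (a point): Middle of the hook's level seat, on top of the 8 mm round steel rod; moves with the hook; 235 mm over the bench unloaded, 85 mm in front (-x) of the column's axis. The seat runs 12 mm either way along the balance's x, then the rod turns up at both ends. Nothing stands above the hook; the column's face is 68 mm behind.
- hook_tip (a point): Centre of the hook's free round end (8 mm thick), 25 mm from the seat's middle to the balance's -x. Its top is 13 mm above the seat level and the rod's underside 8 mm below it, so the eye must span that whole height to be passed on along the balance's x.
- pointer_tip (a point): Tip of the thin dark pointer that moves with the hook in front of the scale plate; level with hook_seat.
- index (a joint): Position of the black index slider on the free edge of the scale plate: 0 is level with the unloaded pointer, grows downward in m, range -0.012 to 0.078, so it is level with the pointer when it equals joint carriage. Stays where it is left; takes about 1.5 N to slide.
- index_tip (a point): Tip of the index's thin mark; it meets the pointer's tip end to end when both are level.
- index_tab (a point): Centre of the index's ribbed black thumb tab, a block 12 mm along the balance's x, 30 mm along its y, 14 mm high, standing free beyond the scale plate's edge, 16 mm to -x and 96 mm to -y of the column's axis, level with the index's mark.
- reel: Part-used solder reel, 55 mm diameter, 60 mm tall, standing on its flange; weight not known (0.18 to 0.6 kg). Origin: centre of its underside, z up. Out of its core stands a flat steel hanger strap, 30 mm wide along the reel's y, 5 mm thick along its x, 74 to 162 mm above the underside, with an upright oblong eye through along x, 16 mm wide with bevelled corners, from 86 to 122 mm.
- reel_eye (a point): Middle of the upper inner edge of the eye, 122 mm above the reel's underside: this edge rests on the hook's seat.
- reel_grip (a point): Point on the solid top part of the strap, 142 mm above the underside and 20 mm below its rounded upper end: take the strap here from above, across its 30 mm width, so that the hook passes between the fingers.
- small_spool: Bystander: small solder spool, 47 mm diameter, 62 mm tall, standing, no hanger. Origin: centre of its underside.
- bare_spool: Bystander: empty white spool, 54 mm diameter, 52 mm tall, standing. Origin: centre of its underside.
Things that resemble listed ones, but are neither listed nor needed, are in the scene too. Leave any black or brown look-alike of the reel alone.

How it is judged:
By the outcome, as a careful person would: the job done as asked, in the order asked, and still so for the second after the job is handed in, with the robot touching nothing.
It also fails if it takes over 72 s, if anything falls off the work surface, if the arm or the gripper's body presses on something with over 40 N, if the wrist force passes 120 N, or if a joint passes its speed limit or range.

## Working session

There is one attempt and no reset: what is moved stays moved. The work goes in short steps, Python scripts to look and compute and a shell command to move; the robot and the scene stay as the last step left them, time stands still between calls to the robot, and variables do not carry over. Pictures are saved under pics/ and viewed, at most 10 in all, crops included, and the job is handed in when it is done.

```bash
ls; mkdir -p pics
cat > h.py <<'E'
import numpy as np, cv2
from bench import robot, vision
def snap(n):
    s=vision.snapshot(n); np.savez(f'{n}.npz',**{k:np.array(v) for k,v in s.items()}); return s
def load(n): return dict(np.load(f'{n}.npz'))
def K(s): return np.array([[s['fx'],0,s['cx']],[0,s['fy'],s['cy']],[0,0,1.]],float)
def ray(s,u,v):
    p=cv2.undistortPoints(np.array([[[u,v]]],float),K(s),np.array(s['dist'],float))[0,0]
    return np.array([p[0],p[1],1.])
def px(s,u,v,r=1):
    z=s['z_map'][int(v)-r:int(v)+r+1,int(u)-r:int(u)+r+1]; z=np.median(z[z>0]) if (z>0).any() else np.nan
    return np.asarray(s['R']).T@(ray(s,u,v)*z-np.asarray(s['t']))
def onz(s,u,v,z):
    R=np.asarray(s['R']);c=-R.T@np.asarray(s['t']);d=R.T@ray(s,u,v); return c+d*(z-c[2])/d[2]
def proj(s,X):
    return cv2.projectPoints(np.array(X,float).reshape(-1,1,3),cv2.Rodrigues(np.asarray(s['R'],float))[0],np.array(s['t'],float),K(s),np.array(s['dist'],float))[0].reshape(-1,2)
def save(s,name,box=None,f=1):
    c=s['color'][:,:,::-1]
    if box: c=c[box[1]:box[3],box[0]:box[2]]
    cv2.imwrite('pics/'+name,cv2.resize(c,None,fx=f,fy=f,interpolation=cv2.INTER_CUBIC))
E
python3 - <<'E'
from h import *
o=robot.get_obs(); print(o)
for n in ('scene','side'):
    s=snap(n); save(s,n+'1.png'); print(n,-np.asarray(s['R']).T@s['t'])
E
```

```text
pics
{'time': 0.0, 'joint_positions': array([-1.39608722e+00,  8.79775876e-02,  1.37222741e+00, -2.49887177e-05,
        1.68358292e+00, -1.03100874e-01]), 'qvel': array([0.00093168, 0.00192005, 0.00045589, 0.00033253, 0.00119972,
       0.0005358 ]), 'joint_torque': array([ 8.44195220e-04, -3.40176344e+01, -3.02429795e+01,  7.18525099e-02,
        3.29404953e-02, -1.47905121e-04]), 'tool_pos': array([ 0.15073063, -0.52838513,  0.20430544]), 'ee_rot': array([-3.13940649e+00, -2.01228801e-04,  2.77806974e-01]), 'wrist_force': array([-0.40854479,  0.35975105, -0.36229627]), 'wrist_torque': array([0.03477128, 0.00512916, 0.04937877]), 'finger_force': 0.0, 'width': 0.09401378971735339}
scene [-0.08238727  0.26665314  1.19527644]
side [ 0.62652356 -0.55559253  0.76151709]
```

View pics/scene1.png

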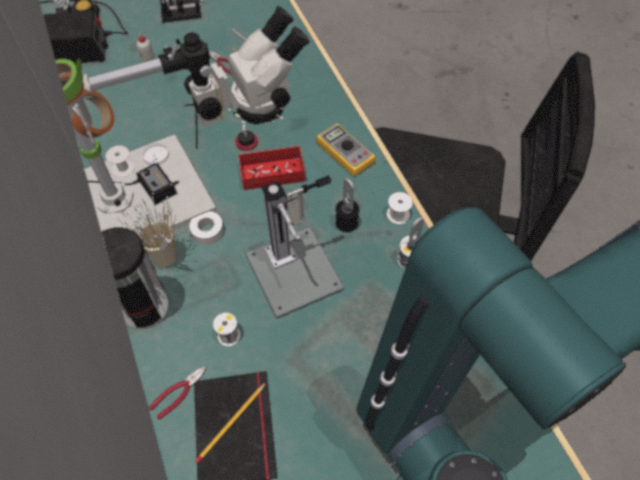

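View pics/side1.png

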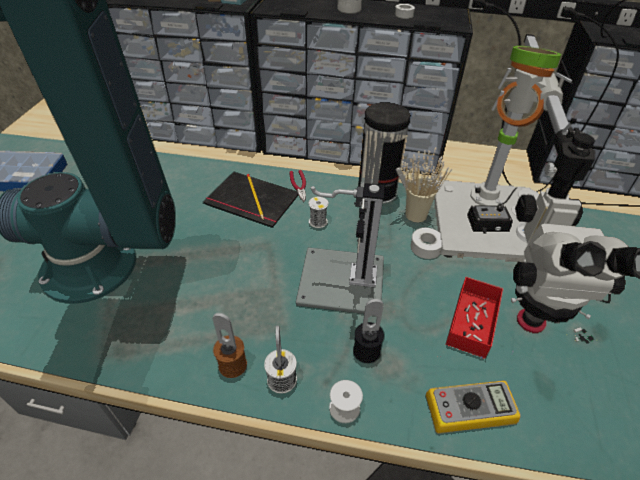

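Run:
```python
from h import *
s=load('side'); save(s,'side1c.png',(200,170,450,420),2.4)
for n,u,v in [('solder strap top',279,332),('strap low',279,350),('reel top',281,358),('foot',320,290),('col top',374,190)]: print(n,px(s,u,v))
```

```text
solder strap top [ 0.49324087 -0.16763361  0.1434263 ]
strap low [ 0.49805515 -0.18981999  0.12639054]
reel top [ 0.49517176 -0.17546633  0.07646331]
foot [0.52387672 0.0293919  0.01666788]
col top [0.60796082 0.07851517 0.25879208]
```

View pics/side1c.png

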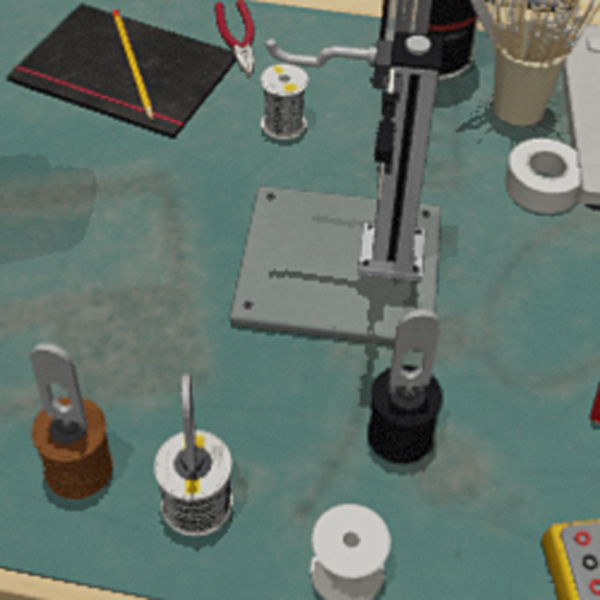

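Run:
```python
from h import *
s=load('side')
c=lambda u,v:(200+u/2.4,170+v/2.4)
F=[onz(s,*c(*p),.017)[:2] for p in [(262,188),(440,205),(438,343),(232,325)]]
print('foot',np.round(F,4)); 
for a,b in [(0,1),(3,2)]:
    d=F[b]-F[a];print(np.linalg.norm(d),np.degrees(np.arctan2(d[1],d[0])))
for a,b in [(3,0),(2,1)]:
    d=F[b]-F[a];print(np.linalg.norm(d),np.degrees(np.arctan2(d[1],d[0]))-90)
for n,p in dict(coltop=(418,45),tip=(272,47),hookmid=(325,58),hookcol=(372,55),tab=(384,140),tab2=(384,160),plate=(395,100),scaletop=(390,80)).items(): print(n,c(*p),px(s,*c(*p)),px(s,*c(*p),r=0))
print('tip@z',onz(s,*c(272,47),.240)); print('coltop',onz(s,*c(418,45),.26))
# point clouds
h,w=s['z_map'].shape
vv,uu=np.mgrid[0:h,0:w]
p=cv2.undistortPoints(np.stack([uu,vv],-1).reshape(-1,1,2).astype(float),K(s),s['dist'])[:,0]
z=s['z_map'].reshape(-1); P=(np.c_[p,np.ones(len(p))]*z[:,None]-s['t'])@s['R']; P[z==0]=9
near=lambda lo,hi:P[(np.abs(P[:,0]-.495)<.05)&(np.abs(P[:,1]+.18)<.05)&(P[:,2]>lo)&(P[:,2]<hi)]
S=near(.085,.2);print('strap',len(S),S.min(0),S.max(0),np.median(S,0))
top=near(.055,.066);print('flange',len(top),top.min(0),top.max(0),(top.min(0)+top.max(0))/2)
pc=S[:,:2]-S[:,:2].mean(0);print(np.linalg.svd(pc,full_matrices=False)[1:])
a=[proj(s,[0,0,0])]
H=P[(P[:,2]>.2)&(P[:,2]<.252)&(P[:,0]>.45)&(P[:,0]<.58)&(abs(P[:,1]-.06)<.08)]
print('hook',len(H),H[np.argsort(H[:,0])][::6].round(3))
```

```text
foot [[ 0.4769  0.1426]
 [ 0.6448  0.1549]
 [ 0.6581 -0.0034]
 [ 0.4851 -0.0195]]
0.16835211815905654 4.166074884946431
0.17368767510256636 5.327722976536749
0.16233061898422058 2.91532858717828
0.15878045459107157 4.799927342565667
coltop (374.1666666666667, 188.75) [0.60786109 0.08255928 0.2584156 ] [0.60782763 0.08370334 0.25751365]
tip (313.33333333333337, 189.58333333333334) [0.49944864 0.07553019 0.24393143] [0.49948716 0.07533888 0.24408832]
hookmid (335.4166666666667, 194.16666666666666) [0.53981397 0.07796156 0.23814356] [0.53965437 0.07912772 0.23718021]
hookcol (355.0, 192.91666666666666) [0.57496719 0.07860677 0.2464972 ] [0.57505971 0.07746872 0.24742139]
tab (360.0, 228.33333333333334) [ 0.59594944 -0.01717542  0.25242704] [ 0.5959329  -0.01688418  0.25215166]
tab2 (360.0, 236.66666666666669) [ 0.59790396 -0.0264217   0.24267698] [ 0.59792537 -0.02681744  0.243065  ]
plate (364.58333333333337, 211.66666666666669) [0.59833206 0.02437004 0.25303317] [0.59839117 0.02315405 0.25409928]
scaletop (362.5, 203.33333333333334) [0.59184893 0.05076642 0.24829647] [0.59187043 0.050
[... 710 characters left out ...]
0.233]
 [0.52  0.08  0.236]
 [0.522 0.078 0.233]
 [0.524 0.078 0.233]
 [0.527 0.076 0.233]
 [0.529 0.081 0.235]
 [0.532 0.077 0.234]
 [0.534 0.077 0.231]
 [0.536 0.078 0.231]
 [0.537 0.077 0.239]
 [0.539 0.079 0.237]
 [0.541 0.076 0.243]
 [0.544 0.079 0.245]
 [0.546 0.079 0.245]
 [0.548 0.078 0.243]
 [0.551 0.079 0.249]
 [0.553 0.079 0.245]
 [0.556 0.082 0.247]
 [0.559 0.079 0.243]
 [0.562 0.083 0.248]
 [0.564 0.082 0.246]
 [0.566 0.081 0.245]
 [0.568 0.081 0.241]
 [0.57  0.078 0.246]
 [0.572 0.084 0.249]
 [0.574 0.086 0.25 ]
 [0.575 0.094 0.244]
 [0.576 0.083 0.25 ]
 [0.577 0.08  0.245]
 [0.577 0.071 0.227]
 [0.578 0.069 0.248]
 [0.578 0.069 0.241]
 [0.579 0.074 0.248]
 [0.58  0.067 0.229]]
```

```bash
cat >> h.py <<'E'
from scipy.spatial.transform import Rotation as Ro
def to(target,yawdeg):
    o=robot.get_obs(); R=Ro.from_euler('xyz',o['ee_rot'])
    G=Ro.from_euler('xyz',[180,0,yawdeg],degrees=True)
    print('t',round(o['time'],2),'pos',o['tool_pos'].round(4),'rpy',R.as_euler('xyz',degrees=True).round(2),'F',o['wrist_force'].round(2),'w',round(o['width'],4))
    print('shift mm',(R.inv().apply(np.array(target)-o['tool_pos'])*1e3).round(1),'turn',np.degrees((R.inv()*G).as_rotvec()).round(2))
E
python3 -m crank '[[0,[0.036,-0.0205,-0.006],[0,0,0]],[0,[0.036,-0.0205,-0.006],[0,0,0]],[0,[0.036,-0.0205,-0.006],[0,0,0]],[0,[0.036,-0.0205,-0.006],[0,0,0]],[0,[0.036,-0.0205,-0.006],[0,0,0]],[0,[0.036,-0.0205,-0.006],[0,0,0]],[0,[0.036,-0.0205,-0.006],[0,0,0]],[0,[0.036,-0.0205,-0.006],[0,0,0]]]'
python3 -c "
from h import *
to([.4935,-.1775,.25],9.4)"
```

```text
time: 0.9
tool_pos: [0.3836, -0.2907, 0.2533]
ee_rot: [-3.141, 0.0, 0.278]
wrist_force: [0.3, -1.0, 0.5]
width: 0.0941
finger_force: 0.0
t 0.9 pos [ 0.3836 -0.2907  0.2533] rpy [-1.7997e+02  2.0000e-02  1.5910e+01] F [ 0.29 -1.    0.52] w 0.0941
shift mm [136.8 -78.7   3.3] turn [-0.03  0.02  6.51]
```

```bash
python3 -m crank '[[0,[0.034,-0.0197,0],[0,0,0]],[0,[0.034,-0.0197,0],[0,0,0]],[0,[0.034,-0.0197,0],[0,0,0]],[0,[0.0345,-0.0197,0],[0,0,6.5]],[0,[0,0,0],[0,0,0]]]'
python3 -c "
from h import *
to([.4935,-.1775,.25],9.4)
s=snap('wrist'); save(s,'w1.png'); print(proj(s,[[.4935,-.1775,.162]]))"
```

```text
time: 1.4
tool_pos: [0.4945, -0.1755, 0.2524]
ee_rot: [-3.139, 0.0, 0.169]
wrist_force: [-0.8, -0.9, 0.5]
width: 0.0939
finger_force: 0.0
t 1.4 pos [ 0.4945 -0.1755  0.2524] rpy [-1.7987e+02  2.0000e-02  9.6900e+00] F [-0.83 -0.94  0.47] w 0.0939
shift mm [-1.3  1.8  2.3] turn [-0.13  0.02  0.29]
[[322.54997909 238.61105361]]
```

View pics/w1.png

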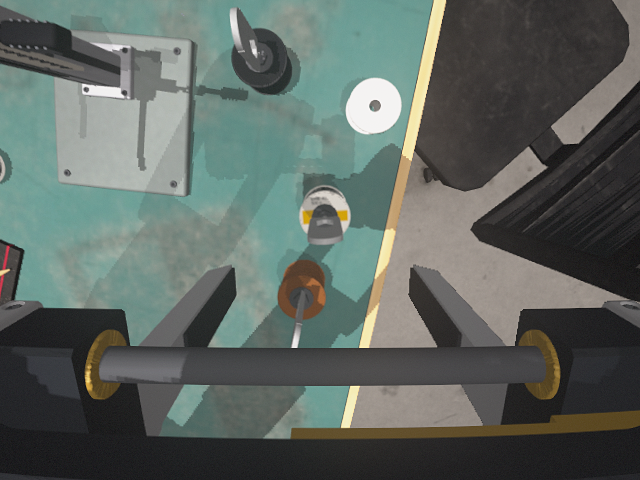

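```bash
python3 -m crank '[[0,[-0.001,0.0023,0.03],[0,0,0.3]],[0,[0,0,0.04],[0,0,0]],[0,[0,0,0.04],[0,0,0]],[0,[0,0,0.0195],[0,0,0]],[0.3,[0,0,0],[0,0,0]],[0.55,[0,0,0],[0,0,0]],[0.62,[0,0,0],[0,0,0]],[0.62,[0,0,0],[0,0,0]]]'
python3 -c "
from h import *
to([.4935,-.178,.123],9.4)"
```

```text
time: 2.25
tool_pos: [0.4929, -0.1823, 0.1262]
ee_rot: [3.139, -0.003, 0.159]
wrist_force: [-0.2, -1.2, -0.3]
width: 0.0655
finger_force: 0.0
t 2.25 pos [ 0.4929 -0.1823  0.1262] rpy [179.86  -0.18   9.1 ] F [-0.15 -1.2  -0.3 ] w 0.0655
shift mm [ 1.3 -4.2  3.2] turn [ 0.14 -0.18 -0.3 ]
```

```bash
python3 -m crank '[[0.62,[0.0008,-0.003,0.003],[0,0,0]],[0.62,[0,0,0],[0,0,0]],[0.62,[0,0,0],[0,0,0]]]'
python3 -c "
from h import *
to([.4935,-.178,.123],9.4)
s=snap('wrist'); save(s,'w2.png',(160,120,480,360),2)"
```

```text
time: 2.55
tool_pos: [0.4922, -0.1782, 0.1211]
ee_rot: [3.141, -0.0, 0.16]
wrist_force: [-0.3, -0.1, 0.6]
width: 0.0416
finger_force: 0.0
t 2.55 pos [ 0.4922 -0.1782  0.1211] rpy [ 1.7999e+02 -1.0000e-02  9.1400e+00] F [-0.3  -0.05  0.58] w 0.0416
shift mm [ 1.3  0.  -1.9] turn [ 0.01 -0.01 -0.26]
```

View pics/w2.png

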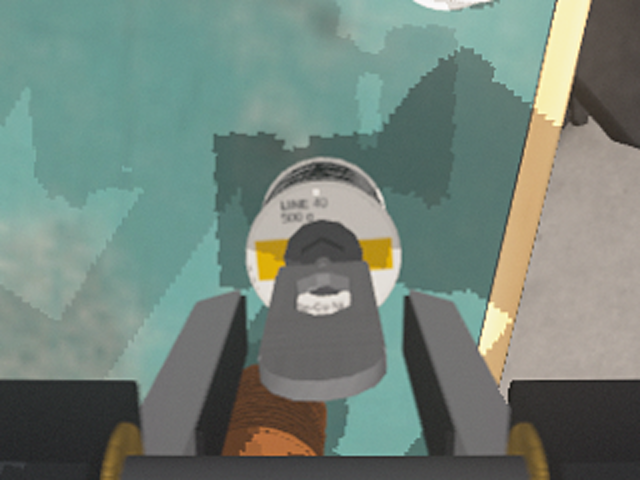

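```bash
python3 -m crank '[[0.7,[0.001,0,-0.001],[0,0,0]],[1,[0,0,0],[0,0,0]],[1,[0,0,0],[0,0,0]],[1,[0,0,0],[0,0,0]]]'
python3 -c "
from h import *
to([.4935,-.178,.123],9.4)"
python3 -m crank '[[1,[0,0,-0.01],[0,0,0]],[1,[0,0,-0.02],[0,0,0]],[1,[0,0,-0.03],[0,0,0]],[1,[0,0,-0.04],[0,0,0]],[1,[0,0,-0.03],[0,0,0]],[1,[0,0,-0.006],[0,0,0]],[1,[0,0,0],[0,0,0]],[1,[0,0,0],[0,0,0]]]'
python3 -c "
from h import *
to([.455,.075,.257],3)"
```

```text
time: 3.0
tool_pos: [0.4932, -0.1781, 0.122]
ee_rot: [-3.141, 0.0, 0.159]
wrist_force: [0.1, 0.8, 0.4]
width: 0.0291
finger_force: 30.0
t 3.0 pos [ 0.4932 -0.1781  0.122 ] rpy [-179.98    0.      9.12] F [0.06 0.81 0.42] w 0.0291
shift mm [ 0.4 -0.  -1. ] turn [-0.02  0.   -0.28]
time: 3.8
tool_pos: [0.4922, -0.1778, 0.2553]
ee_rot: [-3.139, 0.004, 0.159]
wrist_force: [-0.5, 0.4, -5.2]
width: 0.0297
finger_force: 30.0
t 3.8 pos [ 0.4922 -0.1778  0.2553] rpy [-179.85    0.23    9.11] F [-0.49  0.4  -5.18] w 0.0297
shift mm [   3.3 -255.5   -1.1] turn [-0.13  0.23  6.11]
```

```bash
python3 -m crank '[[1,[0,-0.005,-0.03],[0,0,0]],[1,[0,-0.03,-0.01],[0,0,0]],[1,[0.001,-0.044,0],[0,0,0]],[1,[0.001,-0.044,0],[0,0,0]],[1,[0.001,-0.044,0],[0,0,0]],[1,[0.0005,-0.04,0],[0,0,0]],[1,[0,-0.03,0.01],[0,0,0]],[1,[0,-0.0185,0.01],[0,0,3]]]'
python3 -m crank '[[1,[0,0,0.01],[0,0,3.1]],[1,[0,0,0.009],[0,0,0]],[1,[0,0,0],[0,0,0]],[1,[0,0,0],[0,0,0]]]'
python3 -c "
from h import *
to([.455,.075,.257],3)
s=snap('side'); save(s,'side2c.png',(270,150,400,250),6)
s=snap('wrist'); save(s,'w3.png')
"
```

```text
time: 4.6
tool_pos: [0.4546, 0.0769, 0.2752]
ee_rot: [-3.141, 0.004, 0.108]
wrist_force: [0.3, -1.2, -4.4]
width: 0.0295
finger_force: 30.0
time: 5.0
tool_pos: [0.4558, 0.0742, 0.2578]
ee_rot: [3.141, 0.002, 0.052]
wrist_force: [-0.9, -0.4, -4.7]
width: 0.0293
finger_force: 30.0
t 5.0 pos [0.4558 0.0742 0.2578] rpy [1.7999e+02 1.3000e-01 3.0100e+00] F [-0.91 -0.44 -4.68] w 0.0293
shift mm [-0.7 -0.9  0.8] turn [0.01 0.13 0.01]
```

View pics/side2c.png

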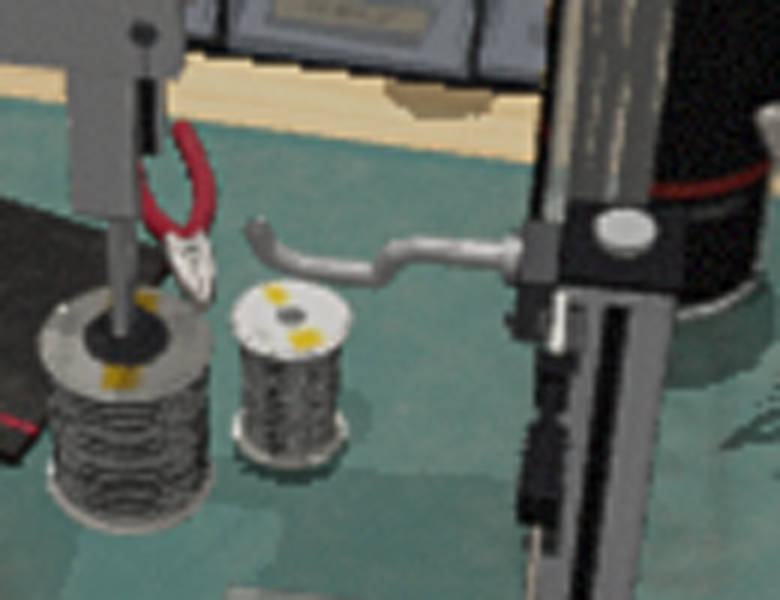

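View pics/w3.png

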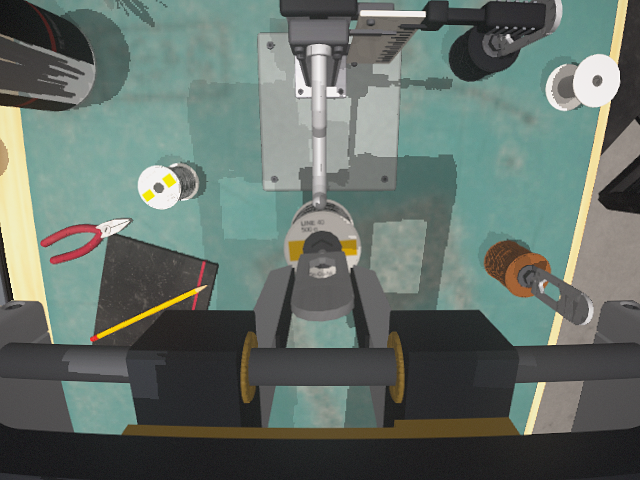

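Run:
```python
from h import *
s=load('wrist');o=robot.get_obs();R=Ro.from_euler('xyz',o['ee_rot'])
for n,u,v in [('tip',319,198),('seat',319,165),('seat2',319,150),('arm',319,110),('arm2',319,70),('straptop',322,290),('eyeL',298,285),('eyeR',346,285),('reel',322,225),('tabL',495,15),('tabR',540,15),('idx',437,15)]:
    P=px(s,u,v); print(n,P.round(4),(R.inv().apply(P-o['tool_pos'])*1e3).round(1))
sd=load('side'); C=lambda u,v:(270+u/6,150+v/6)
for n,u,v in [('tip',256,228),('seat',330,270),('tab',538,490)]: print(n,C(u,v),px(sd,*C(u,v)))
print('side proj of eye',(proj(sd,o['tool_pos'])-[270,150])*6)
```

```text
tip [0.4988 0.0764 0.2477] [42.5 -0.  11.4]
seat [0.5157 0.0773 0.2355] [59.4 -0.1 23.7]
seat2 [0.5239 0.0777 0.2354] [67.6 -0.1 23.8]
arm [0.5442 0.0787 0.2473] [87.9  0.  11.9]
arm2 [0.5635 0.0797 0.2473] [1.073e+02 1.000e-01 1.190e+01]
straptop [0.4578 0.0726 0.2763] [  1.3   1.6 -17.2]
eyeL [0.4562 0.0849 0.2676] [  0.3 -10.8  -8.4]
eyeR [0.4593 0.0607 0.2722] [  2.2  13.6 -13. ]
reel [0.4727 0.0734 0.1977] [16.2  1.6 61.5]
tabL [ 0.5932 -0.0038  0.2528] [132.6  85.    6.4]
tabR [ 0.5952 -0.0261  0.2532] [133.4 107.3   6. ]
idx [0.5903 0.025  0.2544] [131.2  56.1   4.9]
tip (312.6666666666667, 188.0) [0.49790375 0.07702634 0.24615432]
seat (325.0, 195.0) [0.52075966 0.07775718 0.23311269]
tab (359.6666666666667, 231.66666666666669) [ 0.59638794 -0.02434167  0.25174944]
side proj of eye [[118.41285715 181.81528345]]
```

```bash
python3 -m crank '[[1,[0,-0.0016,0.001],[0,0,0]],[1,[0.01,0,0],[0,0,0]],[1,[0.014,0,0],[0,0,0]],[1,[0.014,0,0],[0,0,0]],[1,[0.014,0,0],[0,0,0]],[1,[0.0105,0,0],[0,0,0]],[1,[0.004,0,0],[0,0,0]],[1,[0,0,0],[0,0,0]]]'
python3 -c "
from h import *
to([.5223,.0779,.2355],3)
s=snap('side'); save(s,'side3c.png',(290,130,420,230),6)
"
```

```text
time: 5.9
tool_pos: [0.5229, 0.0797, 0.2576]
ee_rot: [3.142, 0.001, 0.053]
wrist_force: [-1.0, -0.3, -5.1]
width: 0.0293
finger_force: 30.0
t 5.9 pos [0.5229 0.0797 0.2576] rpy [1.80e+02 4.00e-02 3.01e+00] F [-0.99 -0.26 -5.08] w 0.0293
shift mm [-0.7  1.8 22.1] turn [0.   0.04 0.01]
```

View pics/side3c.png

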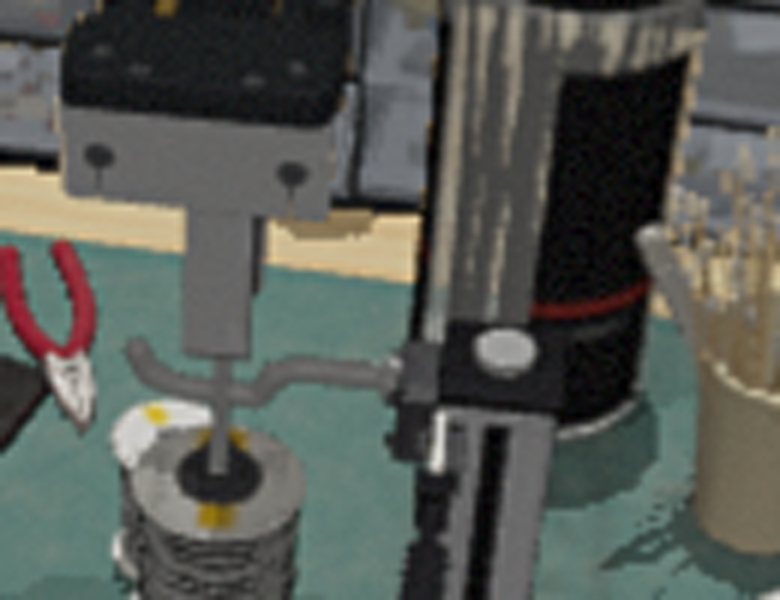

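```bash
python3 -m crank '[[1,[0,0,0.004],[0,0,0]],[1,[0,0,0.005],[0,0,0]],[1,[0,0,0.005],[0,0,0]],[1,[0,0,0.003],[0,0,0]],[1,[0,0,0.002],[0,0,0]],[1,[0,0,0.002],[0,0,0]],[1,[0,0,0.002],[0,0,0]],[1,[0,0,0.002],[0,0,0]]]'
python3 -m crank '[[1,[0,0,0.002],[0,0,0]],[1,[0,0,0.003],[0,0,0]],[1,[0,0,0.003],[0,0,0]],[1,[0,0,0.003],[0,0,0]],[1,[0,0,0.003],[0,0,0]],[1,[0,0,0.003],[0,0,0]],[1,[0,0,0.002],[0,0,0]],[1,[0,0,0],[0,0,0]]]'
python3 -c "
from h import *
to([.5223,.0779,.182],3)
"
```

```text
time: 6.75
tool_pos: [0.5225, 0.0797, 0.233]
ee_rot: [3.141, -0.0, 0.053]
wrist_force: [-0.7, -1.0, -3.8]
width: 0.0298
finger_force: 30.0
time: 7.55
tool_pos: [0.5226, 0.0797, 0.2138]
ee_rot: [3.141, -0.0, 0.053]
wrist_force: [0.2, -0.2, -3.3]
width: 0.0295
finger_force: 30.0
t 7.55 pos [0.5226 0.0797 0.2138] rpy [ 1.7999e+02 -1.0000e-02  3.0200e+00] F [ 0.2  -0.17 -3.3 ] w 0.0295
shift mm [-0.4  1.8 31.8] turn [ 0.01 -0.01  0.02]
```

```bash
python3 -m crank '[[1,[0,0,0.002],[0,0,0]],[1,[0,0,0.003],[0,0,0]],[1,[0,0,0.003],[0,0,0]],[1,[0,0,0.003],[0,0,0]],[1,[0,0,0.003],[0,0,0]],[1,[0,0,0.003],[0,0,0]],[1,[0,0,0.002],[0,0,0]],[1,[0,0,0],[0,0,0]]]'
python3 -c "
from h import *
s=[]
for i in range(12): vision.snapshot('side'); o=robot.get_obs(); s.append(o['wrist_force'])
print(np.mean(s,0),np.std(s,0)); to([.5223,.0779,.182],3)
"
```

```text
time: 8.35
tool_pos: [0.5226, 0.0797, 0.1948]
ee_rot: [3.141, -0.0, 0.053]
wrist_force: [-0.4, -1.0, -1.0]
width: 0.0294
finger_force: 30.0
[-0.01020046 -0.7562024  -0.74134173] [0.50447188 0.44829421 0.37540846]
t 8.95 pos [0.5225 0.0797 0.195 ] rpy [ 1.7999e+02 -1.0000e-02  3.0100e+00] F [ 0.55 -0.9  -0.53] w 0.0296
shift mm [-0.3  1.8 13. ] turn [ 0.01 -0.01  0.01]
```

```bash
python3 -m crank '[[1,[0,0,0.002],[0,0,0]],[1,[0,0,0.002],[0,0,0]],[1,[0,0,0.002],[0,0,0]],[1,[0,0,0.001],[0,0,0]],[1,[0,0,0],[0,0,0]]]'
python3 -c "
from h import *
s=[]
for i in range(24): vision.snapshot('side'); o=robot.get_obs(); s.append(o['wrist_force'])
print(np.mean(s,0)); to([.5223,.0779,.182],3)
"
```

```text
time: 9.45
tool_pos: [0.5225, 0.0797, 0.1878]
ee_rot: [3.142, -0.0, 0.053]
wrist_force: [0.6, 0.3, 0.1]
width: 0.0296
finger_force: 30.0
[ 0.97778288 -0.41378337 -0.10732018]
t 10.65 pos [0.5225 0.0797 0.188 ] rpy [ 1.7999e+02 -1.0000e-02  3.0200e+00] F [ 1.22  0.08 -0.42] w 0.0293
shift mm [-0.3  1.8  6. ] turn [ 0.01 -0.01  0.02]
```

```bash
python3 -m crank '[[1,[0,0,0.001],[0,0,0]],[1,[0,0,0],[0,0,0]],[1,[0,0,0],[0,0,0]],[0.64,[0,0,0],[0,0,0]],[0.62,[0,0,0],[0,0,0]],[0.55,[0,0,0],[0,0,0]],[0.5,[0,0,0],[0,0,0]],[0.5,[0,0,0],[0,0,0]]]'
python3 -c "
from h import *
to([.5223,.0779,.182],3)
s=snap('wrist'); save(s,'w4.png')
s=snap('side')
for n,u,v in [('hook',330,205)]:pass
"
```

```text
time: 11.45
tool_pos: [0.5224, 0.0798, 0.1869]
ee_rot: [-3.142, 0.0, 0.053]
wrist_force: [0.2, -0.5, -0.4]
width: 0.0465
finger_force: 0.0
t 11.45 pos [0.5224 0.0798 0.1869] rpy [-1.80e+02  1.00e-02  3.02e+00] F [ 0.22 -0.5  -0.43] w 0.0465
shift mm [-0.2  1.9  4.9] turn [-0.    0.01  0.02]
```

View pics/w4.png

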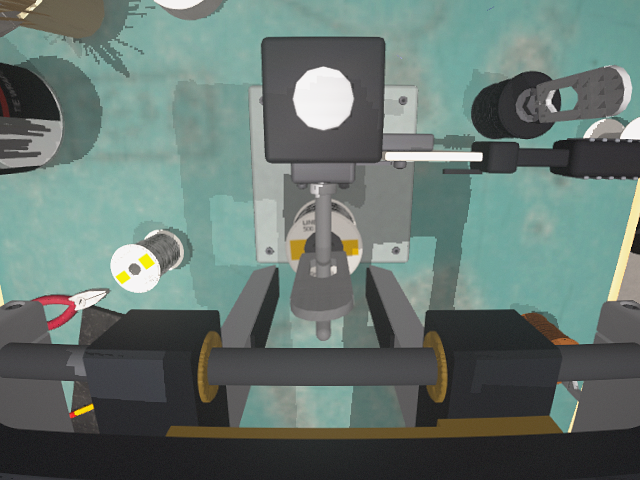

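```bash
python3 -m crank '[[0.3,[0,0,0],[0,0,0]],[0.3,[0,0,0],[0,0,0]],[0.3,[0,0,-0.02],[0,0,0]],[0.3,[0,0,-0.035],[0,0,0]],[0.3,[0,0,-0.035],[0,0,0]],[0.3,[0,0,-0.03],[0,0,0]],[0.3,[0.02,0.03,0],[0,0,0]],[0.3,[0.025,0.033,0],[0,0,0]]]'
python3 -m crank '[[0.5,[0.0246,0.0336,0],[0,0,0]],[0.5,[0,0,0],[0,0,-8.5]],[0.5,[0,0,0],[0,0,-8.5]],[0.5,[0,0,0],[0,0,-8.5]],[0.5,[0,0,0],[0,0,-8.5]],[0.5,[0,0,0],[0,0,-8.5]],[0.5,[0,0,0],[0,0,-8.5]],[0.5,[0,0,0],[0,0,-8.5]]]'
python3 -m crank '[[0.5,[0,0,0],[0,0,-8.5]],[0.5,[0,0,0],[0,0,-8.5]],[0.5,[0,0,0],[0,0,-8.5]],[0.5,[0,0,0],[0,0,-5]],[0.5,[0,0,0],[0,0,0]]]'
python3 -c "
from h import *
to([.597,-.013,.30],93)
s=snap('wrist'); w=s; save(s,'w5.png'); s=snap('side')
a=cv2.resize(w['color'][:,:,::-1],(480,360)); b=cv2.resize(s['color'][150:300,280:400,::-1],None,fx=4,fy=4,interpolation=cv2.INTER_CUBIC)[:600,:]
c=np.zeros((600,800,3),np.uint8); c[:360,:310]=a[:,85:395]; c[:,315:795]=b; cv2.imwrite('pics/both5.png',c)
"
```

```text
time: 12.35
tool_pos: [0.5714, 0.0195, 0.31]
ee_rot: [3.141, -0.005, 0.055]
wrist_force: [0.6, 0.5, -0.1]
width: 0.0658
finger_force: 0.0
time: 13.15
tool_pos: [0.5971, -0.0131, 0.3069]
ee_rot: [-3.141, 0.0, 1.097]
wrist_force: [-0.2, -1.0, -0.3]
width: 0.0472
finger_force: 0.0
time: 13.65
tool_pos: [0.5971, -0.0131, 0.3069]
ee_rot: [-3.141, 0.0, 1.623]
wrist_force: [-0.4, -0.2, 0.1]
width: 0.047
finger_force: 0.0
t 13.65 pos [ 0.5971 -0.0131  0.3069] rpy [-179.99    0.     93.  ] F [-0.45 -0.17  0.13] w 0.047
shift mm [ 0.1 -0.1  6.9] turn [-0.01  0.    0.  ]
```

View pics/both5.png

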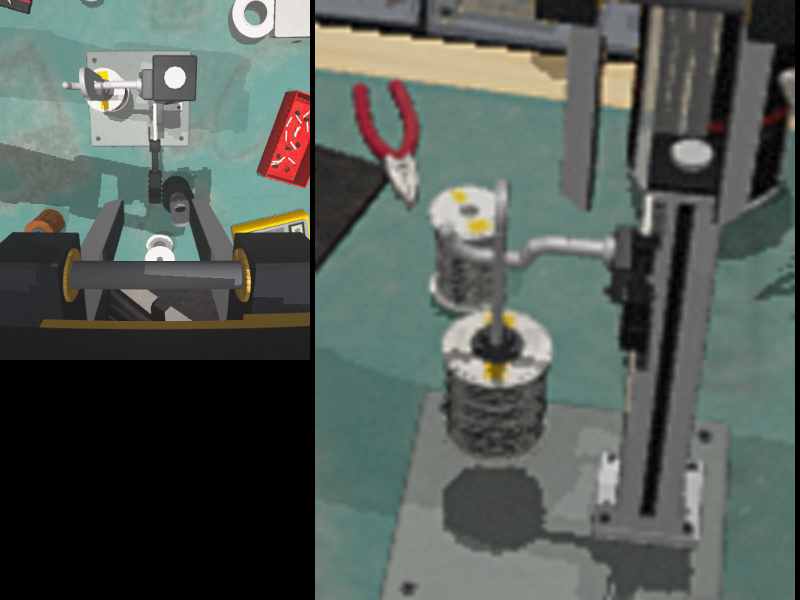

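Run:
```python
from h import *
def cloud(s):
    h,w=s['z_map'].shape; vv,uu=np.mgrid[0:h,0:w]
    p=cv2.undistortPoints(np.stack([uu,vv],-1).reshape(-1,1,2).astype(float),K(s),s['dist'])[:,0]
    z=s['z_map'].reshape(-1); P=(np.c_[p,np.ones(len(p))]*z[:,None]-s['t'])@s['R']; P[z==0]=9; return P.reshape(h,w,3)
ok=lambda P,lo,hi:P[np.all((P>lo)&(P<hi),-1)]
for n in('side','wrist'):
    s=load(n);P=cloud(s)
    B=ok(P,[.54,-.16,.09],[.68,-.045,.2]);print(n,'black strap',len(B),B.min(0) if len(B) else '',B.max(0) if len(B) else '')
    T=ok(P,[.57,-.045,.15],[.625,.035,.27])
    print('tab/index',len(T),T.min(0),T.max(0))
    H=ok(P,[.54,.065,.13],[.57,.095,.245]);print('arm',len(H),np.percentile(H,[5,50,95],0).round(4))
    H=ok(P,[.49,.065,.17],[.515,.095,.215]);print('seat',len(H),np.percentile(H,[5,50,95],0).round(4) if len(H) else '')
s=load('wrist');P=cloud(s)
for v in range(215,290,5): print(v,[tuple(P[v,u].round(3)) for u in (314,320)])
# initial side picture of the hook arm, for comparison
```

```text
side black strap 380 [ 0.62226565 -0.09387705  0.09043559] [ 0.65250581 -0.08214803  0.16245926]
tab/index 226 [ 0.58805565 -0.02788645  0.15242119] [0.60266826 0.03381699 0.2557132 ]
arm 70 [[0.5411 0.0781 0.1928]
 [0.5538 0.0803 0.1975]
 [0.5685 0.084  0.1999]]
seat 54 [[0.4957 0.0752 0.1837]
 [0.503  0.0771 0.1899]
 [0.5135 0.0805 0.2001]]
wrist black strap 580 [ 0.62058971 -0.09460362  0.09035278] [ 0.64938883 -0.08394241  0.16367241]
tab/index 1335 [ 0.58703348 -0.02940577  0.24093654] [0.60174458 0.03497831 0.25571362]
arm 397 [[0.5415 0.0755 0.1969]
 [0.5548 0.079  0.1992]
 [0.5683 0.0826 0.2008]]
seat 255 [[0.4944 0.0729 0.1877]
 [0.5009 0.0762 0.1932]
 [0.5078 0.08   0.2011]]
215 [(np.float64(0.586), np.float64(-0.039), np.float64(0.002)), (np.float64(0.594), np.float64(0.01), np.float64(0.25))]
220 [(np.float64(0.587), np.float64(-0.046), np.float64(0.001)), (np.float64(0.594), np.float64(0.007), np.float64(0.251))]
225 [(np.float64(0.587), np.float64(-0.052), np.float64(0.004)), (np.float64(0.594), np.float64(0.003), np.float64(0.25))]
230 [(np.float64(0.59), np.float64(0.
[... 748 characters left out ...]
p.float64(0.254)), (np.float64(0.595), np.float64(-0.021), np.float64(0.253))]
265 [(np.float64(0.591), np.float64(-0.025), np.float64(0.253)), (np.float64(0.595), np.float64(-0.024), np.float64(0.254))]
270 [(np.float64(0.591), np.float64(-0.028), np.float64(0.254)), (np.float64(0.596), np.float64(-0.028), np.float64(0.253))]
275 [(np.float64(0.59), np.float64(-0.127), np.float64(0.002)), (np.float64(0.599), np.float64(-0.126), np.float64(0.003))]
280 [(np.float64(0.591), np.float64(-0.134), np.float64(0.003)), (np.float64(0.599), np.float64(-0.134), np.float64(0.003))]
285 [(np.float64(0.591), np.float64(-0.143), np.float64(0.002)), (np.float64(0.6), np.float64(-0.142), np.float64(0.003))]
```

```bash
python3 -m crank '[[0.5,[0,-0.001,0.025],[0,0,0]],[0.5,[0,0,0.03],[0,0,0]],[0.5,[0,0,0.022],[0,0,0]],[0.5,[0,0,0],[0,0,0]],[0.7,[0,0,0],[0,0,0]],[0.85,[0,0,0],[0,0,0]],[1,[0,0,0],[0,0,0]],[1,[0,0,0],[0,0,0]]]'
cat > m.py <<'E'
from h import *
to([.596,-.013,.1685],93)
def cloud(s):
    h,w=s['z_map'].shape; vv,uu=np.mgrid[0:h,0:w]
    p=cv2.undistortPoints(np.stack([uu,vv],-1).reshape(-1,1,2).astype(float),K(s),s['dist'])[:,0]
    z=s['z_map'].reshape(-1); P=(np.c_[p,np.ones(len(p))]*z[:,None]-s['t'])@s['R']; P[z==0]=9; return P.reshape(h,w,3)
ok=lambda P,lo,hi:P[np.all((P>lo)&(P<hi),-1)]
A=[];B=[];D=[]
for i in range(6):
    P=cloud(snap('wrist'))
    # ridge of the arm: highest point of each thin x slice ~ use median over the middle 3 mm in y
    A.append(ok(P,[.545,.0755,.15],[.565,.0815,.27])); B.append(ok(P,[.591,-.027,.15],[.599,-.001,.27])); D.append(ok(P,[.51,.072,.15],[.535,.085,.3]))
A=np.concatenate(A);B=np.concatenate(B);D=np.concatenate(D)
for n,Q in (('arm',A),('tab',B)):
    z=Q[:,2] if len(Q) else np.array([np.nan]); print(n,len(Q),'median',np.median(z).round(4),'pct',np.percentile(z,[10,25,75,90,97]).round(4),'y',np.median(Q[:,1]) if len(Q) else '')
print('strap top',np.percentile(D[:,2],[50,90,98]).round(4) if len(D) else '')
E
python3 m.py
```

```text
time: 14.55
tool_pos: [0.5966, -0.0132, 0.2315]
ee_rot: [3.139, 0.001, 1.623]
wrist_force: [0.3, -0.1, 0.3]
width: 0.0185
finger_force: 0.0
t 14.55 pos [ 0.5966 -0.0132  0.2315] rpy [1.7985e+02 3.0000e-02 9.3010e+01] F [ 0.3  -0.1   0.33] w 0.0185
shift mm [ 0.3 -0.8 63. ] turn [0.15 0.03 0.01]
arm 2410 median 0.1995 pct [0.198  0.1988 0.2    0.2005 0.2009] y 0.07843114504212187
tab 5002 median 0.2531 pct [0.2523 0.2527 0.2535 0.2539 0.2543] y -0.013558201307854446
strap top [0.2099 0.2271 0.228 ]
```

```bash
python3 -m crank '[[1,[0,0,0],[0,0,0]],[1,[0,0,0],[0,0,0]],[1,[0,0,0.006],[0,0,0]],[1,[0,0,0.01],[0,0,0]],[1,[0,0,0.012],[0,0,0]],[1,[0,0,0.012],[0,0,0]],[1,[0,0,0.01],[0,0,0]],[1,[0,0,0.006],[0,0,0]]]'
python3 -m crank '[[1,[0,0,0.002],[0,0,0]],[1,[0,0,0],[0,0,0]],[1,[0,0,0],[0,0,0]]]'
python3 m.py
python3 - <<'E'
from h import *
from m import cloud,ok
s=load('wrist');P=cloud(s)
c=s['color'].astype(int).sum(-1)//3
print(proj(s,[[.592,.03,.19],[.592,.045,.188],[.592,.05,.188],[.592,.02,.19],[.592,.06,.188]]).round(1))
# z profile along y at mark/pointer line
for y in np.arange(.008,.068,.004):
    Q=ok(P,[.575,y-.002,.15],[.603,y+.002,.27]); print(y.round(3),len(Q),[ (x.round(3),len(q),np.median(q[:,2]).round(4)) for x in np.arange(.577,.603,.004) if len(q:=Q[abs(Q[:,0]-x)<.002])>3])
E
```

```text
time: 15.65
tool_pos: [0.5957, -0.0133, 0.1722]
ee_rot: [-3.14, 0.0, 1.623]
wrist_force: [-4.1, -2.3, 1.8]
width: 0.0116
finger_force: 30.0
time: 15.95
tool_pos: [0.5957, -0.0132, 0.1714]
ee_rot: [-3.14, 0.0, 1.623]
wrist_force: [-5.0, -0.8, -1.4]
width: 0.0116
finger_force: 30.0
t 15.95 pos [ 0.5957 -0.0132  0.1714] rpy [-1.7992e+02  1.0000e-02  9.3020e+01] F [-4.96 -0.75 -1.4 ] w 0.0116
shift mm [0.2 0.4 2.9] turn [-0.08  0.01  0.02]
arm 4782 median 0.1995 pct [0.1978 0.1988 0.2001 0.2006 0.201 ] y 0.07833227753856728
tab 5016 median 0.1939 pct [0.1932 0.1935 0.1943 0.1947 0.1951] y -0.01356754967041782
strap top [0.2119 0.227  0.2279]
t 16.25 pos [ 0.5957 -0.0133  0.1718] rpy [-1.7994e+02  1.0000e-02  9.3010e+01] F [-4.94 -1.16 -1.76] w 0.0118
shift mm [0.2 0.3 3.3] turn [-0.06  0.01  0.01]
arm 4746 median 0.1995 pct [0.1979 0.1988 0.2001 0.2006 0.201 ] y 0.07835973781021655
tab 4993 median 0.1941 pct [0.1933 0.1937 0.1945 0.1949 0.1952] y -0.013616561960288083
strap top [0.2119 0.227  0.2279]
[[320.6 204. ]
 [322.3 170.7]
 [322.9 159.5]
 [319.5 225.2]
 [324.1 136.8]]
0.008 106 [(
[... 1698 characters left out ...]
0.597), 147, np.float64(0.2423))]
0.056 516 [(np.float64(0.589), 176, np.float64(0.2468)), (np.float64(0.593), 188, np.float64(0.2432)), (np.float64(0.597), 149, np.float64(0.2424))]
0.06 446 [(np.float64(0.585), 44, np.float64(0.1903)), (np.float64(0.589), 72, np.float64(0.2493)), (np.float64(0.593), 184, np.float64(0.2428)), (np.float64(0.597), 146, np.float64(0.2424))]
0.064 895 [(np.float64(0.577), 4, np.float64(0.1872)), (np.float64(0.581), 6, np.float64(0.1972)), (np.float64(0.585), 49, np.float64(0.1906)), (np.float64(0.589), 99, np.float64(0.254)), (np.float64(0.593), 262, np.float64(0.2535)), (np.float64(0.597), 237, np.float64(0.2536)), (np.float64(0.601), 238, np.float64(0.2534))]
```

```bash
cat > p.py <<'E'
from m import *
Q=np.concatenate([ok(cloud(snap('wrist')),[.578,.028,.175],[.589,.07,.2]) for i in range(8)])
for y in np.arange(.029,.07,.002):
    q=Q[abs(Q[:,1]-y)<.001]
    if len(q)>5: print(y.round(3),len(q),'x',np.percentile(q[:,0],[10,50,90]).round(4),'z',np.percentile(q[:,2],[25,50,75,90]).round(4))
E
python3 p.py
python3 - <<'E'
from h import *
s=load('wrist'); g=s['color'].astype(int).sum(-1)//3
print(g[130:215:2,300:330])
E
```

```text
t 16.55 pos [ 0.5957 -0.0132  0.1718] rpy [-1.7994e+02  1.0000e-02  9.3010e+01] F [-5.13 -1.7  -1.43] w 0.0115
shift mm [0.2 0.3 3.3] turn [-0.06  0.01  0.01]
arm 4737 median 0.1995 pct [0.1978 0.1988 0.2001 0.2005 0.201 ] y 0.07836027998095993
tab 5023 median 0.1941 pct [0.1934 0.1938 0.1945 0.1949 0.1952] y -0.01348599197399751
strap top [0.2119 0.227  0.2279]
0.029 205 x [0.5871 0.5882 0.5888] z [0.1874 0.1883 0.1905 0.1944]
0.031 99 x [0.587  0.5875 0.588 ] z [0.1879 0.1883 0.1887 0.1891]
0.033 99 x [0.5869 0.5874 0.5879] z [0.1877 0.1882 0.1886 0.1889]
0.035 112 x [0.5868 0.5873 0.5878] z [0.1878 0.1882 0.1886 0.1889]
0.037 101 x [0.5867 0.5872 0.5877] z [0.1878 0.1882 0.1887 0.189 ]
0.039 99 x [0.5866 0.5871 0.5876] z [0.1875 0.1881 0.1886 0.1889]
0.041 140 x [0.5861 0.587  0.5875] z [0.1884 0.1889 0.1893 0.1896]
0.043 135 x [0.586  0.5869 0.5874] z [0.1887 0.1891 0.1895 0.1899]
0.045 144 x [0.5859 0.5865 0.5873] z [0.1887 0.189  0.1894 0.1898]
0.047 143 x [0.5859 0.5867 0.5873] z [0.1886 0.1891 0.1895 0.19  ]
0.049 131 x [0.5858 0.5863 0.5872] z [0.19   0.1903 0.1908 0.1912]
0.051 124 x [0.5858 0.5866 0.5871] z [0.1902 0.1906 0.1911 0.1914]
0.057 8 x [0.585 0.585 0.585] z [0.1902 0.1904 0.1907 0.1911]
0.059 193 x [0.585  0.5858 0.5867] z [0.1902 0.1906 0.1909 0.1913]
0.061 168 x [0.5849 0.5858 0.5866] z [0.1901 0.1907 0.1911 0.1916]
0.063 198 x [0.5848 0.5857 0.5865] z [0.1901 0.1905 0.1908 0.1911]
0.065 283 x [0.579  0.5851 0.5864] z [0.1898 0.1905 0.1911 0.192 ]
0.067 765 x [0.5798 0.5837 0.5874] z [0.1903 0.1971 0.1993 0.1998]
0.069 74 x [0.5797 0.5849 0.5874] z [0.1995 0.1997 0.1999 0.2   ]
[[189 190 191 ... 100 125 140]
 [192 191 194 ... 102 126 142]
 [191 195 194 ... 106 125 141]
 ...
 [169 171 170 ...  76  79  80]
 [174 174 174 ...  76  79  78]
 [139 138 138 ...  73  78  74]]
```

```bash
python3 -m crank '[[1,[0,0,-0.001],[0,0,0]],[1,[0,0,0],[0,0,0]],[1,[0,0,0],[0,0,0]]]'; python3 p.py | grep -E '^t|tab|^0.0(3|4)'
```

```text
time: 17.55
tool_pos: [0.5957, -0.0132, 0.173]
ee_rot: [-3.141, 0.0, 1.623]
wrist_force: [-4.9, -1.4, -1.0]
width: 0.0119
finger_force: 30.0
t 17.55 pos [ 0.5957 -0.0132  0.173 ] rpy [-1.7995e+02  1.0000e-02  9.3010e+01] F [-4.94 -1.4  -1.04] w 0.0119
tab 4975 median 0.1953 pct [0.1946 0.1949 0.1957 0.196  0.1964] y -0.013555018716510603
0.031 98 x [0.587  0.5875 0.588 ] z [0.1889 0.1894 0.1897 0.1902]
0.033 98 x [0.5869 0.5874 0.5879] z [0.189  0.1892 0.1896 0.1899]
0.035 111 x [0.5868 0.5873 0.5878] z [0.1888 0.1893 0.1896 0.19  ]
0.037 102 x [0.5867 0.5872 0.5877] z [0.1889 0.1893 0.1897 0.19  ]
0.039 97 x [0.5867 0.5871 0.5876] z [0.1889 0.1893 0.1899 0.1901]
0.041 117 x [0.5866 0.587  0.5875] z [0.1888 0.1892 0.1896 0.19  ]
0.043 122 x [0.586  0.5869 0.5874] z [0.1885 0.189  0.1896 0.1898]
0.045 158 x [0.5859 0.5866 0.5873] z [0.1885 0.189  0.1894 0.1899]
0.047 128 x [0.5858 0.5867 0.5872] z [0.1885 0.1891 0.1896 0.1899]
0.049 172 x [0.5858 0.5867 0.5875] z [0.1896 0.1903 0.1907 0.1912]
```

```bash
python3 -m crank '[[0.8,[0,0,0],[0,0,0]],[0.7,[0,0,0],[0,0,0]],[0.5,[0,0,0],[0,0,0]],[0.5,[0,0,0],[0,0,0]],[0.5,[0,0,0],[0,0,0]],[0.5,[0,0,-0.015],[0,0,0]],[0.5,[0,0,-0.03],[0,0,0]],[0.5,[0,0,-0.04],[0,0,0]]]'
python3 -m crank '[[0.5,[0,0,-0.04],[0,0,0]],[0.5,[0,0,0],[0,0,0]],[0.5,[0,0,0],[0,0,0]]]'; python3 p.py | grep -E '^t|arm|tab|strap|^0.0(3|4)'
```

```text
time: 19.05
tool_pos: [0.5952, -0.013, 0.2577]
ee_rot: [-3.138, -0.001, 1.623]
wrist_force: [0.5, -0.1, 0.7]
width: 0.0469
finger_force: 0.0
time: 19.35
tool_pos: [0.5967, -0.0132, 0.3006]
ee_rot: [3.137, 0.001, 1.623]
wrist_force: [-0.7, 0.4, -0.7]
width: 0.0471
finger_force: 0.0
t 19.35 pos [ 0.5967 -0.0132  0.3006] rpy [1.7973e+02 5.0000e-02 9.3020e+01] F [-0.68  0.37 -0.65] w 0.0471
arm 1312 median 0.1996 pct [0.1982 0.199  0.2002 0.2006 0.2011] y 0.07847929053690242
tab 1806 median 0.1954 pct [0.1945 0.1949 0.1958 0.1963 0.1967] y -0.013781522891849939
strap top [0.2082 0.2272 0.228 ]
0.031 38 x [0.587  0.5876 0.5881] z [0.189  0.1894 0.1899 0.1903]
0.033 42 x [0.5869 0.5875 0.5881] z [0.189  0.1893 0.1898 0.1902]
0.035 44 x [0.5868 0.5873 0.5878] z [0.1887 0.1893 0.1898 0.1901]
0.037 35 x [0.5867 0.5873 0.5879] z [0.1888 0.1892 0.19   0.1902]
0.039 44 x [0.5866 0.5872 0.5877] z [0.1886 0.1893 0.1897 0.1901]
0.041 37 x [0.5865 0.5871 0.5876] z [0.1886 0.189  0.1894 0.1897]
0.043 51 x [0.5863 0.5869 0.5875] z [0.1887 0.1891 0.1895 0.1901]
0.045 34 x [0.5862 0.5868 0.5874] z [0.1885 0.189  0.1894 0.1898]
0.047 49 x [0.5861 0.5867 0.5873] z [0.1886 0.189  0.1895 0.1898]
0.049 38 x [0.586  0.5867 0.5873] z [0.19   0.1905 0.1908 0.191 ]
```

Level, still and clear of the robot; handing in.

```bash
python3 -c "
from bench import robot
print(robot.close_job())"
```

```text
the job is handed in; nothing more can be done
None
```

The reel hangs still on the hook with the carriage down about 48 mm (about 4.8 N, 0.49 kg). The index sits within about 0.3 mm of the pointer, the arm is clear of everything, and the job is handed in at about 20 s of the 72 s allowed.

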